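Transfer four relays to the new board in mirrored order

ROBOT

A 6-joint arm with a two-finger parallel gripper is mounted at the origin on a cart in front of the work surface, level with it; the furniture and walls round the work are solid. World frame = base frame: x ahead of the robot, y to its left, z up, the work surface at z = 0. Lengths are in mm, angles in rad, forces in N, time in s.
With the tool pointing down it reaches from about 250 to 775 mm from the base axis. Payload 8.9 kg.
Tool frame: the origin (TCP) lies at the very end of the fingers, on their centre line; the grasp point (between the pads) lies 19 mm behind it (manip.grip_point_offset is the distance from the TCP to the grasp point, in mm); z points along the fingers, y is the line along which they close (so a half turn about z gives the same grasp; the last joint's range is limited). The gripper opens to 85 mm and grips with 20 to 120 N. Pads are 22 mm wide; open, the fingers measure 114 mm over their backs; the gripper's body (76 mm by 85 mm) begins 54 mm behind the grasp point. The pads swing forward as they close: fully open they stand 13 mm farther back than shut.
Start: joints at [-1.312, 0.291, -0.153, 1.127, 0, 1.431], TCP at [203.382, -484.004, 231.305] pointing down, gripper open.
Joint ranges: [-2.52, 2.52], [-0.91, 1.74], [-1.3, 1.37], [-1.96, 2.02], [-1.52, 1.47], [-3.14, 3.14]. Speed limits (rad/s): [2.22, 2.22, 2.79, 3.14, 3.14, 3.14].

INTERFACE

Orientations are given as a 3x3 rotation matrix whose columns are the frame's x, y, z axes.
In Python, from workcell import manip gives the robot as it stands.
- The arm moves only by the tool play_rows, never from a script. Its argument "steps" is a list of rows, each a list of 3 entries, a list of its own where there are three numbers: the turn, a rotation vector about the world's x, y, z as a fraction of full scale, then the shift along the world's x, y, z as a fraction of full scale, then the gripper command: -1 is fully open, 1 is shut, values between are in proportion. A call has 1 to 12 rows; each row is the pose to reach, as a shift and turn from the pose commanded when the call began, turning the shorter way round; what a row does not reach only later rows make up. Full scale, the value 1, is 0.8 m for a shift and 180 degrees for a turn. A row lasts 1/12 s, in which the tool goes at most 41.7 mm and 7.16 degrees, less where a joint would pass 70% of its speed; a pose out of reach is approached as far as the arm can. A call with a number of a shift or a turn outside -1 to 1 is refused whole. A call with a gripper value outside its range is refused whole. The fingers move at their own pace and stop on an object; the grip force is fixed at half the most. Time passes only in rows, so rows that repeat a pose let the fingers close. It gives the time, the measured TCP pose, the force, the opening and the grip force at its end, in the units of the state.
- manip.get_state(): the state, without advancing time (a new reading comes with each control period).
- manip.snapshot(name): name is "side" or "top"; returns (picture, depth): 420x560x3 uint8, blue, green, red; 420x560 float32, mm along the optical axis (not along the pixel's ray), 0 where there is no reading.
- manip.get_calibration(name): a dict with "K" (3x3 intrinsics, pixels), "view" (4x4, takes a point from world to camera coordinates). Camera axes: x right, y up, looking along -z (the intrinsics and any distortion apply to the point x, -y, -z); pixel columns grow to the right and rows downward; lengths in mm; the calibration is good to about 2 mm. A picture is of the moment at which its call begins. get_calibration takes no time and is no camera call.
- manip.job_done(): hands the job in; it is judged then, once.
Trained networks look in the newest picture that a camera, given by its name, has taken for a name from the list of things; names that differ only in an ending like _2 or _b are one class to them, and where a whole thing is asked for, a point or a joint stands for the part that bears it (a point fixed in the world has none). Each returns a list of dicts, best first, with "p" (0 to 1); they miss things now and then, are a little off and sometimes report something else, mostly with a low value. They report only what shows in the picture. A call takes as long as a camera call.
- manip.regions_of(camera, name): "mask" (420x560 bool, what is visible of it) and "bbox" ([left, top, width, height] in pixels, round what is visible of it).
- manip.pinpoint(camera, name): "point" ([row, column] in pixels: a listed point, or the origin of a listed thing).
The state is a dict: "time": time; "qpos": joint angles; "qvel": joint speeds; "tau": joint torques, N m; "tool_pos": TCP position; "orientation": TCP orientation; "ft_force": force on the tool from outside, world axes, zero at the start; "ft_torque": the same for the moment, N m; "gripper_width": finger opening in mm; "gripper_force": force on a finger pad.
Only numpy, scipy, OpenCV 4.12 (cv2) and the standard library are available. Lean on these libraries where they do the work, as an engineer would, in place of code of your own. Each camera call takes 0.05 s, during which the arm holds its last target. There are 200 camera calls.

TASK

Move the four colour-coded relays from the old wooden mounting board to the new white one, one in each bay, in reversed order: the relay that stands leftmost on the old board (seen from the robot) goes into the rightmost bay of the new board, the second from the left into the second from the right, and so on; the coloured tags on the old board show where each relay stood. Leave every relay upright, in the middle of its bay and square to the board, lengthwise as on the old board, and do not tip any of them over on the way.

Things in the scene. Friction and masses are not known exactly. Their poses are not given: they have to be found in the camera images.
- old_board: old mounting board: pale wood, four dark bays with the relays; x from -68 to +46 mm, 236 mm long (its y), 8 mm thick, fixed flat on the desk, slightly askew. Origin: middle of the row, at desk level; x away from the robot, y to its left along the row. Bay centres: x = 0, y = +93, +31, -31, -93 mm, floor 8 mm up; between them and at the ends ribs 4 mm wide, tops 13 mm up.
- new_board: new mounting board: white, four empty grey bays; x from -46 to +46 mm, 236 mm long (its y), 8 mm thick, fixed flat on the desk, slightly askew. Origin: middle of the row, at desk level; x away from the robot, y to its left along the row. Bay centres: x = 0, y = +93, +31, -31, -93 mm, floor 8 mm up; between them and at the ends ribs 4 mm wide, tops 13 mm up.
- relay_red: the grey relay with a red cover: upright block 78 (its x) x 34 (its y) x 55 mm high, about 0.1 kg. Origin: centre of its underside, z up. Lower part 78 x 34 mm, 36 mm high; upper part 42 x 32 mm, centred. Grasp from above across the 34 mm; 28 mm are free to its neighbours. At the start nearly square in its bay on the old board.
- relay_yellow: the grey relay with a yellow cover: upright block 78 (its x) x 34 (its y) x 55 mm high, about 0.1 kg. Origin: centre of its underside, z up. Lower part 78 x 34 mm, 36 mm high; upper part 42 x 32 mm, centred. Grasp from above across the 34 mm; 28 mm are free to its neighbours. At the start nearly square in its bay on the old board.
- relay_blue: the grey relay with a blue cover: upright block 78 (its x) x 34 (its y) x 55 mm high, about 0.1 kg. Origin: centre of its underside, z up. Lower part 78 x 34 mm, 36 mm high; upper part 42 x 32 mm, centred. Grasp from above across the 34 mm; 28 mm are free to its neighbours. At the start nearly square in its bay on the old board.
- relay_green: the relay that is green all over, with a green cover: upright block 78 (its x) x 34 (its y) x 55 mm high, about 0.1 kg. Origin: centre of its underside, z up. Lower part 78 x 34 mm, 36 mm high; upper part 42 x 32 mm, centred. Grasp from above across the 34 mm; 28 mm are free to its neighbours. At the start nearly square in its bay on the old board.
- tag_red: red marker tag, 14 x 36 x 6 mm, fixed on the old board on the robot's side of the bay where the red relay stands at the start; it stays there. Origin: centre of that bay, on its floor 8 mm above the desk; the visible tag's centre is 58 mm from there along -x. Axes as the old board.
- tag_yellow: yellow marker tag, 14 x 36 x 6 mm, fixed on the old board on the robot's side of the bay where the yellow relay stands at the start; it stays there. Origin: centre of that bay, on its floor 8 mm above the desk; the visible tag's centre is 58 mm from there along -x. Axes as the old board.
- tag_blue: blue marker tag, 14 x 36 x 6 mm, fixed on the old board on the robot's side of the bay where the blue relay stands at the start; it stays there. Origin: centre of that bay, on its floor 8 mm above the desk; the visible tag's centre is 58 mm from there along -x. Axes as the old board.
- tag_green: green marker tag, 14 x 36 x 6 mm, fixed on the old board on the robot's side of the bay where the green relay stands at the start; it stays there. Origin: centre of that bay, on its floor 8 mm above the desk; the visible tag's centre is 58 mm from there along -x. Axes as the old board.

How it is judged (in metres and radians):
At the end, for the whole second after the job is handed in: Each relay is on the new board in the bay mirroring its old one (k-th from left to k-th from right): within 13 mm of bay centre along both board axes, height within 4 mm of the bay floor, upright within 0.1 rad, long side along board x (either way round) within 0.2 rad, released, at rest (((y of tag_red in the frame of old_board between 0.073 and 0.113 m and y of relay_red in the frame of new_board between -0.106 and -0.08 m) or (y of tag_red in the frame of old_board between 0.011 and 0.051 m and y of relay_red in the frame of new_board between -0.044 and -0.018 m) or (y of tag_red in the frame of old_board between -0.051 and -0.011 m and y of relay_red in the frame of new_board between 0.018 and 0.044 m) or (y of tag_red in the frame of old_board between -0.113 and -0.073 m and y of relay_red in the frame of new_board between 0.08 and 0.106 m)) and x of relay_red in the frame of new_board between -0.013 and 0.013 m and z of relay_red in the frame of new_board between 0.004 and 0.012 m and angle between the x axis of each of relay_red, relay_yellow, relay_blue, relay_green and the x axis of new_board, either way round below 0.2 rad and angle between each of relay_red, relay_yellow, relay_blue, relay_green's own z axis and vertical below 0.1 rad and linear speed of each of relay_red, relay_yellow, relay_blue, relay_green below 0.02 m/s and angular speed of each of relay_red, relay_yellow, relay_blue, relay_green below 0.2 rad/s and ((y of tag_yellow in the frame of old_board between 0.073 and 0.113 m and y of relay_yellow in the frame of new_board between -0.106 and -0.08 m) or (y of tag_yellow in the frame of old_board between 0.011 and 0.051 m and y of relay_yellow in the frame of new_board between -0.044 and -0.018 m) or (y of tag_yellow in the frame of old_board between -0.051 and -0.011 m and y of relay_yellow in the frame of new_board between 0.018 and 0.044 m) or (y of tag_yellow in the frame of old_board between -0.113 and -0.073 m and y of relay_yellow in the frame of new_board between 0.08 and 0.106 m)) and x of relay_yellow in the frame of new_board between -0.013 and 0.013 m and z of relay_yellow in the frame of new_board between 0.004 and 0.012 m and ((y of tag_blue in the frame of old_board between 0.073 and 0.113 m and y of relay_blue in the frame of new_board between -0.106 and -0.08 m) or (y of tag_blue in the frame of old_board between 0.011 and 0.051 m and y of relay_blue in the frame of new_board between -0.044 and -0.018 m) or (y of tag_blue in the frame of old_board between -0.051 and -0.011 m and y of relay_blue in the frame of new_board between 0.018 and 0.044 m) or (y of tag_blue in the frame of old_board between -0.113 and -0.073 m and y of relay_blue in the frame of new_board between 0.08 and 0.106 m)) and x of relay_blue in the frame of new_board between -0.013 and 0.013 m and z of relay_blue in the frame of new_board between 0.004 and 0.012 m and ((y of tag_green in the frame of old_board between 0.073 and 0.113 m and y of relay_green in the frame of new_board between -0.106 and -0.08 m) or (y of tag_green in the frame of old_board between 0.011 and 0.051 m and y of relay_green in the frame of new_board between -0.044 and -0.018 m) or (y of tag_green in the frame of old_board between -0.051 and -0.011 m and y of relay_green in the frame of new_board between 0.018 and 0.044 m) or (y of tag_green in the frame of old_board between -0.113 and -0.073 m and y of relay_green in the frame of new_board between 0.08 and 0.106 m)) and x of relay_green in the frame of new_board between -0.013 and 0.013 m and z of relay_green in the frame of new_board between 0.004 and 0.012 m); the robot touches nothing.
It fails at once if a relay is tipped over (more than 0.8 rad from upright) (angle between any of relay_red, relay_yellow, relay_blue, relay_green's own z axis and vertical above 0.8 rad).
It also fails if it takes over 96 s, if anything falls off the work surface, if the arm or the gripper's body presses on something with over 40 N, if the wrist force passes 120 N, or if a joint passes its speed limit or range.

## Working session

There is one attempt and no reset: what is moved stays moved. The work goes in short steps, Python scripts to look and compute and a tool call to move; the robot and the scene stay as the last step left them, time stands still between calls to the robot, and variables do not carry over. Pictures are saved under pics/ and viewed, at most 14 in all, crops included, and the job is handed in when it is done.

Besides the shell and the picture viewer there is one more tool, called by a JSON object that holds its "method" and its "body", one argument or row to a line. play_rows: Moves the arm, as the interface text tells. Its arguments: {"type":"object","properties":{"steps":{"type":"array","items":{"type":"array"}}},"required":["steps"]}

```bash
mkdir -p pics; ls; cat > h.py <<'E'
import numpy as np, cv2
from workcell import manip
def deproj(cam, depth, rc):
    c=manip.get_calibration(cam); K=np.array(c["K"]); V=np.array(c["view"])
    rc=np.atleast_2d(rc).astype(float); d=depth[rc[:,0].round().astype(int),rc[:,1].round().astype(int)]
    x=(rc[:,1]-K[0,2])/K[0,0]*d; y=(rc[:,0]-K[1,2])/K[1,1]*d
    P=np.c_[x,-y,-d,np.ones(len(d))]
    return (np.linalg.inv(V)@P.T).T[:,:3]
E
python3 - <<'E'
from h import *
c=manip.get_calibration("top"); print({k:(np.round(v,3).tolist() if k in("K","view") else v) for k,v in c.items()})
for n in("top","side"):
    p,d=manip.snapshot(n); cv2.imwrite(f"pics/{n}0.png",p); np.save(n+"0.npy",d)
    if n=="top":
        for o in "old_board new_board relay_red relay_yellow relay_blue relay_green tag_red tag_yellow tag_blue tag_green".split():
            for r in manip.regions_of(n,o)[:1]:
                m=r["mask"]&(d>0); P=deproj(n,d,np.argwhere(m))
                print(o,round(r["p"],2),r["bbox"],P.mean(0).round(),np.percentile(P,[1,50,99],axis=0).round().tolist())
print(manip.get_state())
E
```

```text
pics
{'K': [[462.136, 0.0, 275.439], [0.0, 462.136, 201.404], [0.0, 0.0, 1.0]], 'view': [[-0.022, -1.0, 0.001, 127.805], [0.989, -0.022, 0.145, -454.718], [-0.145, 0.004, 0.989, -816.066], [0.0, 0.0, 0.0, 1.0]]}
old_board 0.7 [289.5, 187.8, 124.5, 65.3] [422. -15.   9.] [[370.0, -127.0, 4.0], [416.0, -23.0, 8.0], [485.0, 92.0, 16.0]]
new_board 0.77 [111.2, 190.8, 124.8, 59.6] [429. 309.   8.] [[381.0, 192.0, 4.0], [429.0, 308.0, 8.0], [478.0, 423.0, 14.0]]
relay_red 0.91 [357.4, 185.8, 25.8, 46.2] [433. -53.  50.] [[397.0, -73.0, 10.0], [432.0, -52.0, 47.0], [473.0, -37.0, 66.0]]
relay_yellow 0.79 [390.5, 191.3, 28.8, 40.6] [ 428. -114.   49.] [[391.0, -135.0, 13.0], [427.0, -113.0, 46.0], [468.0, -100.0, 66.0]]
relay_blue 0.71 [326.1, 188.0, 25.7, 45.8] [437.   6.  50.] [[400.0, -15.0, 8.0], [435.0, 6.0, 49.0], [478.0, 22.0, 65.0]]
relay_green 0.86 [295.1, 187.7, 23.9, 44.3] [440.  65.  52.] [[404.0, 47.0, 14.0], [440.0, 65.0, 59.0], [481.0, 83.0, 65.0]]
tag_red 0.6 [361.9, 237.5, 17.9, 10.4] [379. -53.  13.] [[371.0, -71.0, 5.0], [379.0, -54.0, 13.0], [387.0, -36.0, 16.0]]
tag_yell
[... 471 characters left out ...]
6200328e-07,  1.43149775e+00]), 'qvel': array([ 0.00090178, -0.00031888,  0.00016471, -0.00025049, -0.00043634,
       -0.00254494]), 'tau': array([ 1.53735714e-04, -5.36792350e+01,  3.31544352e+01,  1.75740635e-03,
       -2.93728899e-04,  1.31694446e-05]), 'tool_pos': array([ 203.40298289, -484.00856696,  231.31655036]), 'orientation': array([[ 9.21902933e-01,  3.87420936e-01,  1.23493567e-05],
       [ 3.87420937e-01, -9.21902932e-01, -4.91863042e-05],
       [-7.67089589e-06,  5.01293974e-05, -9.99999999e-01]]), 'ft_force': array([-0.24598829,  0.30063835,  0.68150878]), 'ft_torque': array([-0.0107693 , -0.02945852, -0.0622462 ]), 'gripper_force': 0.0, 'gripper_width': 85.70626742012628}
```

```bash
python3 - <<'E'
from h import *
d=np.load("top0.npy"); p=cv2.imread("pics/top0.png")
cv2.imwrite("pics/top_zoom.png",cv2.resize(p[150:290,90:440],None,fx=2.2,fy=2.2))
rc=np.argwhere(d>0); P=deproj("top",d,rc)
X,Y,Z=P.T
def box(Q):
    (c,s,a)=cv2.minAreaRect(Q[:,:2].astype(np.float32)); 
    if abs(a)>45:a-=90*np.sign(a); s=s[::-1]
    return np.round(c,1),np.round(s,1),round(a,1)
for n,y in dict(g=65,b=6,r=-53,y=-114).items():
    for lo,hi in((58,70),(39,70)):
        Q=P[(Z>lo)&(Z<hi)&(abs(Y-y)<25)&(abs(X-435)<60)]; print(n,box(Q),np.median(Q[:,2]).round(1),len(Q))
Q=P[(Z>4.5)&(Z<20)&(Y>170)&(Y<440)&(X>350)&(X<510)]; print("new",box(Q),np.median(Q[:,2]).round(1))
Q=P[(Z>4.5)&(Z<20)&(Y>-160)&(Y<120)&(X>340)&(X<400)]; print("oldfront",box(Q))
Q=P[(Z>4.5)&(Y>-160)&(Y<120)&(X>340)&(X<510)]; print("old",box(Q))
for o in "relay_red relay_yellow relay_blue relay_green new_board old_board".split(): pass
E
```

```text
g (array([442.3,  63.8]), array([43.4, 32.2]), np.float64(-1.6)) 62.8 441
g (array([442.9,  64.2]), array([77.9, 34.1]), np.float64(-3.8)) 60.1 804
b (array([439.3,   3.5]), array([43.4, 32.5]), np.float64(-2.1)) 62.6 458
b (array([439.2,   3.9]), array([78.3, 33.9]), np.float64(-4.1)) 60.0 837
r (array([435.9, -56.6]), array([43.5, 32.8]), np.float64(-2.9)) 62.6 453
r (array([436. , -56.5]), array([78.3, 34.4]), np.float64(-4.3)) 59.6 859
y (array([ 430.1, -118.4]), array([42.4, 32.9]), np.float64(-3.9)) 62.4 445
y (array([ 429.9, -118.1]), array([77.6, 34.6]), np.float64(-2.9)) 58.5 884
new (array([432.5, 306.1]), array([150.8, 267. ]), 1.5) 8.2
oldfront (array([372.1, -19.9]), array([ 57.9, 280.1]), np.float64(-0.8))
old (array([426.3, -20.7]), array([166.4, 280.1]), np.float64(-0.8))
```

View pics/top_zoom.png

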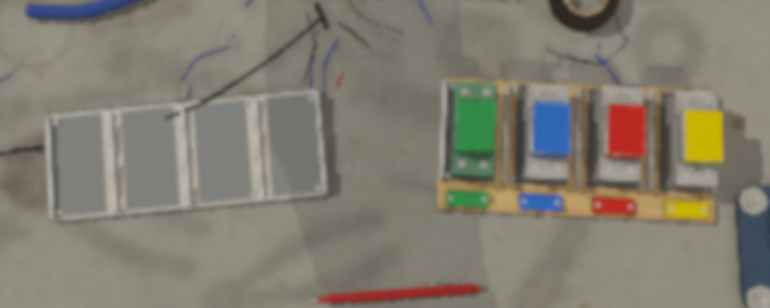

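View pics/side0.png

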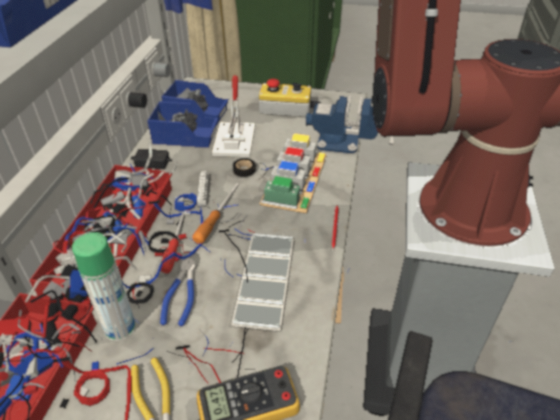

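```bash
python3 - <<'E'
from h import *
p,_=manip.snapshot("top"); d=np.load("top0.npy")
def box(Q):
    (c,s,a)=cv2.minAreaRect(Q[:,:2].astype(np.float32))
    if abs(a)>45:a-=90*np.sign(a); s=s[::-1]
    return np.round(c,1),np.round(s,1),round(a,2)
for o in("new_board","old_board"):
    m=manip.regions_of("top",o)[0]["mask"]
    # intersect pixel rays with board top z via depth robust fit
    P=deproj("top",d,np.argwhere(m&(d>0))); P=P[(P[:,2]>0)&(P[:,2]<18)]
    print(o,box(P))
m=manip.regions_of("top","new_board")[0]["mask"]
# ribs: bright pixels
g=p.min(2); P=deproj("top",d,np.argwhere(m)); v=g[m]
th=np.deg2rad(3.5)
for th in np.deg2rad([2.5,3.5,4.5]):
    R=np.array([[np.cos(th),-np.sin(th)],[np.sin(th),np.cos(th)]])
    L=(P[:,:2]-[430,308])@R
    k=abs(L[:,0])<35; b=np.digitize(L[k,1],np.arange(-124,125,4)); 
    print(np.rad2deg(th).round(1),[int(np.mean(v[k][b==i])) if (b==i).any() else 0 for i in range(1,63)])
rc=np.argwhere(d>0);P=deproj("top",d,rc);X,Y,Z=P.T
for a in range(340,520,30): print(a,[int(Z[(abs(X-a-15)<15)&(abs(Y-y)<10)].max(initial=-1)) for y in range(-260,-120,20)],[int(Z[(abs(X-a-15)<15)&(abs(Y-y)<10)].max(initial=-1)) for y in range(420,560,20)])
E
```

```text
new_board (array([430.2, 308.1]), array([ 92.3, 235.5]), 4.13)
old_board (array([428.5, -25.9]), array([116.5, 235.9]), np.float64(-4.09))
2.5 [0, 124, 140, 117, 112, 112, 112, 112, 112, 113, 114, 115, 118, 138, 134, 153, 163, 149, 126, 124, 124, 124, 124, 124, 124, 124, 124, 124, 128, 144, 136, 166, 160, 133, 121, 123, 124, 124, 124, 124, 124, 124, 124, 124, 134, 131, 147, 166, 149, 125, 123, 123, 123, 123, 123, 123, 123, 122, 107, 123, 158, 0]
3.5 [0, 122, 141, 117, 112, 112, 112, 112, 112, 112, 114, 115, 118, 138, 133, 153, 163, 150, 126, 123, 124, 124, 124, 124, 124, 124, 124, 124, 129, 144, 136, 166, 161, 133, 122, 123, 124, 124, 124, 124, 124, 124, 124, 124, 135, 129, 149, 167, 149, 125, 123, 123, 123, 123, 123, 123, 123, 123, 107, 121, 158, 0]
4.5 [0, 120, 141, 117, 112, 112, 112, 112, 112, 112, 114, 115, 118, 138, 133, 152, 163, 150, 126, 123, 124, 124, 124, 124, 124, 124, 124, 124, 129, 144, 136, 166, 162, 134, 122, 123, 124, 124, 124, 124, 124, 124, 124, 124, 135, 129, 150, 167, 151, 125, 123, 123, 123, 123, 123, 123, 123, 123, 108, 120, 158, 0]
340 [116, 117, 117, 116, 117, 14, 15] [4, 4, 3, 2, 37, 38, 38]
370 [-1, 98, 98, 100, 94, 26, 45] [16, 4, 4, 4, 12, 37, 38]
400 [1, 98, 98, 98, 90, 4, 63] [14, 3, 4, 2, 4, 28, 39]
430 [3, 72, 76, 74, 4, 3, 65] [14, 7, 8, 5, 7, 7, 33]
460 [4, 3, 4, 2, 3, 3, 44] [12, 3, 3, 6, 4, 34, 32]
490 [3, 3, 4, 3, 3, 3, 4] [4, 4, 4, 6, 9, 18, 5]
```

{"method": "play_rows", "body": {
  "steps": [
    [[0,0,0.42],[0.299,0.685,-0.1],-0.12],
    [[0,0,0.42],[0.299,0.685,-0.1],-0.12],
    [[0,0,0.42],[0.299,0.685,-0.1],-0.12],
    [[0,0,0.42],[0.299,0.685,-0.1],-0.12],
    [[0,0,0.42],[0.299,0.685,-0.1],-0.12],
    [[0,0,0.42],[0.299,0.685,-0.1],-0.12],
    [[0,0,0.42],[0.299,0.685,-0.1],-0.12],
    [[0,0,0.42],[0.299,0.685,-0.1],-0.12],
    [[0,0,0.42],[0.299,0.685,-0.1],-0.12],
    [[0,0,0.42],[0.299,0.685,-0.1],-0.12],
    [[0,0,0.42],[0.299,0.685,-0.1],-0.12],
    [[0,0,0.42],[0.299,0.685,-0.1],-0.12]
  ]
}}

```text
time: 1.8
tool_pos: [402.2, -27.8, 165.1]
orientation: [[-0.151, 0.989, 0.001], [0.989, 0.151, -0.0], [-0.001, 0.001, -1.0]]
ft_force: [0.6, -0.3, 0.1]
gripper_width: 48.1
gripper_force: 0.0
```

{"method": "play_rows", "body": {
  "steps": [
    [[0,0,0.43],[0.05,0.115,-0.044],-0.12],
    [[0,0,0.43],[0.05,0.115,-0.044],-0.12],
    [[0,0,0.43],[0.05,0.115,-0.044],-0.12],
    [[0,0,0.43],[0.05,0.115,-0.044],-0.12],
    [[0,0,0.43],[0.05,0.115,-0.044],-0.12],
    [[0,0,0.43],[0.05,0.115,-0.044],-0.12],
    [[0,0,0.43],[0.05,0.115,-0.044],-0.12],
    [[0,0,0.43],[0.05,0.115,-0.044],-0.12],
    [[0,0,0.43],[0.05,0.115,-0.044],-0.12],
    [[0,0,0.43],[0.05,0.115,-0.044],-0.12],
    [[0,0,0.43],[0.05,0.115,-0.044],-0.12],
    [[0,0,0.43],[0.05,0.115,-0.044],-0.12]
  ]
}}

```text
time: 2.8
tool_pos: [441.7, 62.2, 129.9]
orientation: [[-0.998, 0.069, 0.0], [0.069, 0.998, -0.0], [-0.0, 0.0, -1.0]]
ft_force: [-1.0, -0.5, -0.4]
gripper_width: 47.8
gripper_force: 0.0
```

{"method": "play_rows", "body": {
  "steps": [
    [[0,0,0],[0.001,0.002,-0.03],-0.12],
    [[0,0,0],[0.001,0.002,-0.055],-0.12],
    [[0,0,0],[0.001,0.002,-0.075],-0.12],
    [[0,0,0],[0.001,0.002,-0.095],-0.12],
    [[0,0,0],[0.001,0.002,-0.11],-0.12],
    [[0,0,0],[0.001,0.002,-0.123],-0.12],
    [[0,0,0],[0.001,0.002,-0.134],-0.12],
    [[0,0,0],[0.001,0.002,-0.134],-0.12],
    [[0,0,0],[0.001,0.002,-0.134],0.4],
    [[0,0,0],[0.001,0.002,-0.134],0.6],
    [[0,0,0],[0.001,0.002,-0.134],0.6],
    [[0,0,0],[0.001,0.002,-0.134],0.6]
  ]
}}

```text
time: 3.8
tool_pos: [442.9, 63.8, 23.1]
orientation: [[-0.997, 0.074, 0.001], [0.074, 0.997, -0.0], [-0.001, 0.0, -1.0]]
ft_force: [-0.5, -0.3, -0.6]
gripper_width: 33.1
gripper_force: 59.7
```

{"method": "play_rows", "body": {
  "steps": [
    [[0,0,0],[0,0,0.01],0.7],
    [[0,0,0],[0,0,0.03],0.7],
    [[0,0,0],[0,0,0.06],0.7],
    [[0,0,0],[0,0,0.09],0.7],
    [[0,0,0],[0,0.01,0.115],0.7],
    [[0,0,0.01],[-0.001,0.04,0.125],0.7],
    [[0,0,0.02],[-0.003,0.08,0.125],0.7],
    [[0,0,0.03],[-0.005,0.12,0.125],0.7],
    [[0,0,0.04],[-0.007,0.16,0.125],0.7],
    [[0,0,0.045],[-0.008,0.18,0.125],0.7],
    [[0,0,0.045],[-0.008,0.19,0.125],0.7],
    [[0,0,0.045],[-0.008,0.19,0.125],0.7]
  ]
}}

```text
time: 4.8
tool_pos: [436.0, 217.0, 123.1]
orientation: [[-0.998, -0.069, 0.001], [-0.069, 0.998, 0.0], [-0.001, 0.0, -1.0]]
ft_force: [-0.2, 0.3, -1.5]
gripper_width: 32.7
gripper_force: 59.8
```

{"method": "play_rows", "body": {
  "steps": [
    [[0,0,0],[0.001,-0.001,-0.03],0.7],
    [[0,0,0],[0.001,-0.001,-0.055],0.7],
    [[0,0,0],[0.001,-0.001,-0.08],0.7],
    [[0,0,0],[0.001,-0.001,-0.1],0.7],
    [[0,0,0],[0.001,-0.001,-0.112],0.7],
    [[0,0,0],[0.001,-0.001,-0.119],0.7],
    [[0,0,0],[0.001,-0.001,-0.123],0.7],
    [[0,0,0],[0.001,-0.001,-0.124],0.7],
    [[0,0,0],[0.001,-0.001,-0.124],0.5],
    [[0,0,0],[0.001,-0.001,-0.124],0.0],
    [[0,0,0],[0.001,-0.001,-0.124],-0.12],
    [[0,0,0],[0.001,-0.001,-0.124],-0.12]
  ]
}}

```text
time: 5.8
tool_pos: [437.3, 215.2, 23.9]
orientation: [[-0.998, -0.068, 0.001], [-0.068, 0.998, 0.0], [-0.001, 0.0, -1.0]]
ft_force: [-0.4, 0.7, -0.2]
gripper_width: 48.0
gripper_force: 0.0
```

{"method": "play_rows", "body": {
  "steps": [
    [[0,0,0],[0,0,0.02],-0.12],
    [[0,0,0],[0,0,0.06],-0.12],
    [[0,0,0],[0,0,0.1],-0.12],
    [[0,0,-0.01],[0,-0.04,0.125],-0.12],
    [[0,0,-0.02],[0.001,-0.09,0.125],-0.12],
    [[0,0,-0.03],[0.002,-0.14,0.125],-0.12],
    [[0,0,-0.045],[0.003,-0.19,0.125],-0.12],
    [[0,0,-0.045],[0.003,-0.23,0.125],-0.12],
    [[0,0,-0.045],[0.003,-0.255,0.125],-0.12],
    [[0,0,-0.045],[0.003,-0.265,0.125],-0.12],
    [[0,0,-0.045],[0.003,-0.265,0.125],-0.12],
    [[0,0,-0.045],[0.003,-0.265,0.125],-0.12]
  ]
}}

```text
time: 6.8
tool_pos: [439.3, 3.4, 123.5]
orientation: [[-0.997, 0.074, 0.0], [0.074, 0.997, 0.0], [-0.0, 0.0, -1.0]]
ft_force: [0.2, 0.2, -0.5]
gripper_width: 47.9
gripper_force: 0.0
```

```bash
python3 - <<'E'
from h import *
p,d=manip.snapshot("top")
cv2.imwrite("pics/top1.png",cv2.resize(p[150:290,90:440],None,fx=2.2,fy=2.2))
P=deproj("top",d,np.argwhere(d>0)); X,Y,Z=P.T
Q=P[(Z>39)&(Z<70)&(abs(Y-215)<28)&(abs(X-436)<60)]
print(cv2.minAreaRect(Q[:,:2].astype(np.float32)),Q[:,2].max())
Q=P[(Z>58)&(Z<70)&(abs(Y-215)<28)&(abs(X-436)<60)]
print(cv2.minAreaRect(Q[:,:2].astype(np.float32)))
s=manip.get_state(); print(s['time'],s['tool_pos'],s['orientation'][:,0])
E
```

```text
((438.16754150390625, 216.5684356689453), (78.19239044189453, 33.97857666015625), 3.4593982696533203) 66.72109682939197
((438.21661376953125, 216.74365234375), (43.437110900878906, 32.99070358276367), 4.895071029663086)
6.85 [439.20276279   3.85480026 123.47073311] [-9.97333564e-01  7.29778201e-02  2.47216202e-05]
```

View pics/top1.png

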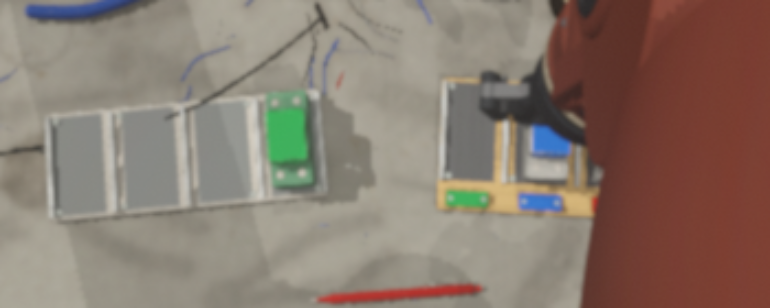

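Green stands upright and centred in the rightmost bay (crop pixel 290,140), within about 2 mm. Blue is next.

{"method": "play_rows", "body": {
  "steps": [
    [[0,0,0],[0,0,-0.03],-0.12],
    [[0,0,0],[0,0,-0.055],-0.12],
    [[0,0,0],[0,0,-0.075],-0.12],
    [[0,0,0],[0,0,-0.095],-0.12],
    [[0,0,0],[0,0,-0.11],-0.12],
    [[0,0,0],[0,0,-0.12],-0.12],
    [[0,0,0],[0,0,-0.126],-0.12],
    [[0,0,0],[0,0,-0.126],-0.12],
    [[0,0,0],[0,0,-0.126],0.4],
    [[0,0,0],[0,0,-0.126],0.7],
    [[0,0,0],[0,0,-0.126],0.7],
    [[0,0,0],[0,0,-0.126],0.7]
  ]
}}

```text
time: 7.85
tool_pos: [439.8, 3.0, 23.2]
orientation: [[-0.997, 0.073, 0.001], [0.073, 0.997, 0.0], [-0.001, 0.0, -1.0]]
ft_force: [-0.9, -0.0, 4.3]
gripper_width: 32.9
gripper_force: 60.2
```

{"method": "play_rows", "body": {
  "steps": [
    [[0,0,0],[0,0,0.01],0.7],
    [[0,0,0],[0,0,0.03],0.7],
    [[0,0,0],[0,0,0.07],0.7],
    [[0,0,0],[0,0,0.11],0.7],
    [[0,0,0],[0,0.03,0.125],0.7],
    [[0,0,0.01],[-0.002,0.08,0.125],0.7],
    [[0,0,0.02],[-0.004,0.13,0.125],0.7],
    [[0,0,0.03],[-0.006,0.18,0.125],0.7],
    [[0,0,0.04],[-0.007,0.23,0.125],0.7],
    [[0,0,0.045],[-0.008,0.28,0.125],0.7],
    [[0,0,0.045],[-0.008,0.32,0.125],0.7],
    [[0,0,0.045],[-0.008,0.341,0.125],0.7]
  ]
}}

```text
time: 8.85
tool_pos: [432.5, 279.3, 123.4]
orientation: [[-0.998, -0.07, 0.001], [-0.07, 0.998, 0.001], [-0.001, 0.001, -1.0]]
ft_force: [0.1, -1.3, -0.8]
gripper_width: 32.6
gripper_force: 59.9
```

{"method": "play_rows", "body": {
  "steps": [
    [[0,0,0],[0,0,-0.02],0.7],
    [[0,0,0],[0,0,-0.05],0.7],
    [[0,0,0],[0,0,-0.08],0.7],
    [[0,0,0],[0,0,-0.1],0.7],
    [[0,0,0],[0,0,-0.112],0.7],
    [[0,0,0],[0,0,-0.119],0.7],
    [[0,0,0],[0,0,-0.123],0.7],
    [[0,0,0],[0,0,-0.124],0.7],
    [[0,0,0],[0,0,-0.124],0.5],
    [[0,0,0],[0,0,-0.124],0.0],
    [[0,0,0],[0,0,-0.124],-0.12],
    [[0,0,0],[0,0,-0.124],-0.12]
  ]
}}

```text
time: 9.85
tool_pos: [433.3, 276.0, 24.0]
orientation: [[-0.998, -0.068, 0.001], [-0.068, 0.998, 0.0], [-0.001, 0.0, -1.0]]
ft_force: [0.2, 0.4, 0.4]
gripper_width: 47.6
gripper_force: 0.0
```

{"method": "play_rows", "body": {
  "steps": [
    [[0,0,0],[0,0,0.02],-0.12],
    [[0,0,0],[0,0,0.06],-0.12],
    [[0,0,0],[0,0,0.1],-0.12],
    [[0,0,-0.01],[0,-0.04,0.125],-0.12],
    [[0,0,-0.02],[0.001,-0.09,0.125],-0.12],
    [[0,0,-0.03],[0.002,-0.14,0.125],-0.12],
    [[0,0,-0.045],[0.003,-0.19,0.125],-0.12],
    [[0,0,-0.045],[0.004,-0.24,0.125],-0.12],
    [[0,0,-0.045],[0.004,-0.29,0.125],-0.12],
    [[0,0,-0.045],[0.004,-0.34,0.125],-0.12],
    [[0,0,-0.045],[0.004,-0.39,0.125],-0.12],
    [[0,0,-0.045],[0.004,-0.418,0.125],-0.12]
  ]
}}

```text
time: 10.85
tool_pos: [436.2, -62.1, 124.0]
orientation: [[-0.997, 0.075, 0.001], [0.075, 0.997, -0.001], [-0.002, -0.001, -1.0]]
ft_force: [0.8, 0.0, 0.0]
gripper_width: 47.8
gripper_force: 0.0
```

{"method": "play_rows", "body": {
  "steps": [
    [[0,0,0],[0,0,0],-0.12],
    [[0,0,0],[0,0,0],-0.12],
    [[0,0,0],[0,0,0],-0.12]
  ]
}}

```text
time: 11.1
tool_pos: [435.9, -58.3, 123.5]
orientation: [[-0.997, 0.074, 0.0], [0.074, 0.997, 0.0], [-0.0, 0.0, -1.0]]
ft_force: [0.7, 0.6, -0.3]
gripper_width: 47.7
gripper_force: 0.0
```

{"method": "play_rows", "body": {
  "steps": [
    [[0,0,0],[0,0.002,-0.03],-0.12],
    [[0,0,0],[0,0.002,-0.055],-0.12],
    [[0,0,0],[0,0.002,-0.075],-0.12],
    [[0,0,0],[0,0.002,-0.095],-0.12],
    [[0,0,0],[0,0.002,-0.11],-0.12],
    [[0,0,0],[0,0.002,-0.12],-0.12],
    [[0,0,0],[0,0.002,-0.126],-0.12],
    [[0,0,0],[0,0.002,-0.126],-0.12],
    [[0,0,0],[0,0.002,-0.126],0.4],
    [[0,0,0],[0,0.002,-0.126],0.7],
    [[0,0,0],[0,0.002,-0.126],0.7],
    [[0,0,0],[0,0.002,-0.126],0.7]
  ]
}}

```text
time: 12.1
tool_pos: [436.6, -57.0, 23.3]
orientation: [[-0.997, 0.073, 0.001], [0.073, 0.997, -0.0], [-0.001, -0.0, -1.0]]
ft_force: [-0.8, 1.0, 6.6]
gripper_width: 33.1
gripper_force: 60.2
```

{"method": "play_rows", "body": {
  "steps": [
    [[0,0,0],[0,0,0.01],0.7],
    [[0,0,0],[0,0,0.03],0.7],
    [[0,0,0],[0,0,0.07],0.7],
    [[0,0,0],[0,0,0.11],0.7],
    [[0,0,0],[0,0.03,0.125],0.7],
    [[0,0,0.01],[-0.002,0.08,0.125],0.7],
    [[0,0,0.02],[-0.004,0.13,0.125],0.7],
    [[0,0,0.03],[-0.006,0.18,0.125],0.7],
    [[0,0,0.04],[-0.007,0.23,0.125],0.7],
    [[0,0,0.045],[-0.008,0.28,0.125],0.7],
    [[0,0,0.045],[-0.009,0.33,0.125],0.7],
    [[0,0,0.045],[-0.009,0.38,0.125],0.7]
  ]
}}

```text
time: 13.1
tool_pos: [428.2, 248.9, 123.4]
orientation: [[-0.998, -0.068, 0.0], [-0.068, 0.998, 0.0], [-0.0, -0.0, -1.0]]
ft_force: [1.1, -0.0, -1.0]
gripper_width: 33.1
gripper_force: 59.9
```

{"method": "play_rows", "body": {
  "steps": [
    [[0,0,0],[0,0.045,0],0.7],
    [[0,0,0],[0,0.08,0],0.7],
    [[0,0,0],[0,0.105,0],0.7],
    [[0,0,0],[0,0.115,0],0.7],
    [[0,0,0],[0,0.115,0],0.7],
    [[0,0,0],[0,0.115,0],0.7]
  ]
}}

```text
time: 13.6
tool_pos: [428.6, 338.4, 122.7]
orientation: [[-0.998, -0.068, -0.0], [-0.068, 0.998, -0.001], [0.0, -0.001, -1.0]]
ft_force: [-0.8, -0.6, -2.0]
gripper_width: 33.2
gripper_force: 59.9
```

{"method": "play_rows", "body": {
  "steps": [
    [[0,0,0],[0,0.001,-0.02],0.7],
    [[0,0,0],[0,0.001,-0.05],0.7],
    [[0,0,0],[0,0.001,-0.08],0.7],
    [[0,0,0],[0,0.001,-0.1],0.7],
    [[0,0,0],[0,0.001,-0.112],0.7],
    [[0,0,0],[0,0.001,-0.119],0.7],
    [[0,0,0],[0,0.001,-0.123],0.7],
    [[0,0,0],[0,0.001,-0.124],0.7],
    [[0,0,0],[0,0.001,-0.124],0.5],
    [[0,0,0],[0,0.001,-0.124],0.0],
    [[0,0,0],[0,0.001,-0.124],-0.12],
    [[0,0,0],[0,0.001,-0.124],-0.12]
  ]
}}

```text
time: 14.6
tool_pos: [429.3, 340.1, 24.0]
orientation: [[-0.998, -0.068, 0.001], [-0.068, 0.998, 0.001], [-0.001, 0.0, -1.0]]
ft_force: [0.3, 0.8, -1.1]
gripper_width: 48.0
gripper_force: 0.0
```

{"method": "play_rows", "body": {
  "steps": [
    [[0,0,0],[0,0,0.02],-0.12],
    [[0,0,0],[0,0,0.06],-0.12],
    [[0,0,0],[0,0,0.1],-0.12],
    [[0,0,-0.01],[0,-0.04,0.125],-0.12],
    [[0,0,-0.02],[0,-0.09,0.125],-0.12],
    [[0,0,-0.03],[0.001,-0.14,0.125],-0.12],
    [[0,0,-0.045],[0.001,-0.19,0.125],-0.12],
    [[0,0,-0.045],[0.001,-0.24,0.125],-0.12],
    [[0,0,-0.045],[0.001,-0.29,0.125],-0.12],
    [[0,0,-0.045],[0.001,-0.34,0.125],-0.12],
    [[0,0,-0.045],[0.001,-0.39,0.125],-0.12],
    [[0,0,-0.045],[0.001,-0.44,0.125],-0.12]
  ]
}}

```text
time: 15.6
tool_pos: [429.5, -14.0, 123.9]
orientation: [[-0.997, 0.073, 0.001], [0.073, 0.997, -0.0], [-0.001, -0.0, -1.0]]
ft_force: [2.2, 0.8, -0.6]
gripper_width: 47.8
gripper_force: 0.0
```

{"method": "play_rows", "body": {
  "steps": [
    [[0,0,0],[0.001,-0.05,0],-0.12],
    [[0,0,0],[0.001,-0.09,0],-0.12],
    [[0,0,0],[0.001,-0.12,0],-0.12],
    [[0,0,0],[0.001,-0.132,0],-0.12],
    [[0,0,0],[0.001,-0.132,0],-0.12],
    [[0,0,0],[0.001,-0.132,0],-0.12]
  ]
}}

```text
time: 16.1
tool_pos: [430.3, -117.4, 123.5]
orientation: [[-0.997, 0.074, -0.0], [0.074, 0.997, 0.0], [0.0, 0.0, -1.0]]
ft_force: [0.3, 0.6, 0.6]
gripper_width: 47.6
gripper_force: 0.0
```

{"method": "play_rows", "body": {
  "steps": [
    [[0,0,0],[0,-0.001,-0.03],-0.12],
    [[0,0,0],[0,-0.001,-0.055],-0.12],
    [[0,0,0],[0,-0.001,-0.075],-0.12],
    [[0,0,0],[0,-0.001,-0.095],-0.12],
    [[0,0,0],[0,-0.001,-0.11],-0.12],
    [[0,0,0],[0,-0.001,-0.12],-0.12],
    [[0,0,0],[0,-0.001,-0.126],-0.12],
    [[0,0,0],[0,-0.001,-0.126],-0.12],
    [[0,0,0],[0,-0.001,-0.126],0.4],
    [[0,0,0],[0,-0.001,-0.126],0.7],
    [[0,0,0],[0,-0.001,-0.126],0.7],
    [[0,0,0],[0,-0.001,-0.126],0.7]
  ]
}}

```text
time: 17.1
tool_pos: [431.0, -118.7, 23.3]
orientation: [[-0.997, 0.073, 0.001], [0.073, 0.997, -0.0], [-0.001, -0.0, -1.0]]
ft_force: [-0.5, 1.2, 5.7]
gripper_width: 32.9
gripper_force: 60.4
```

{"method": "play_rows", "body": {
  "steps": [
    [[0,0,0],[0,0,0.01],0.7],
    [[0,0,0],[0,0,0.03],0.7],
    [[0,0,0],[0,0,0.07],0.7],
    [[0,0,0],[0,0,0.11],0.7],
    [[0,0,0],[0,0.03,0.125],0.7],
    [[0,0,0.01],[-0.002,0.08,0.125],0.7],
    [[0,0,0.02],[-0.004,0.13,0.125],0.7],
    [[0,0,0.03],[-0.006,0.18,0.125],0.7],
    [[0,0,0.04],[-0.007,0.23,0.125],0.7],
    [[0,0,0.045],[-0.008,0.28,0.125],0.7],
    [[0,0,0.045],[-0.008,0.33,0.125],0.7],
    [[0,0,0.045],[-0.008,0.38,0.125],0.7]
  ]
}}

```text
time: 18.1
tool_pos: [423.6, 187.3, 123.4]
orientation: [[-0.998, -0.068, 0.001], [-0.068, 0.998, 0.0], [-0.001, -0.0, -1.0]]
ft_force: [1.5, 0.2, -0.8]
gripper_width: 32.8
gripper_force: 59.8
```

{"method": "play_rows", "body": {
  "steps": [
    [[0,0,0],[0,0.05,0],0.7],
    [[0,0,0],[0,0.1,0],0.7],
    [[0,0,0],[0,0.15,0],0.7],
    [[0,0,0],[0,0.2,0],0.7],
    [[0,0,0],[0,0.235,0],0.7],
    [[0,0,0],[0,0.26,0],0.7],
    [[0,0,0],[0,0.27,0],0.7],
    [[0,0,0],[0,0.27,0],0.7],
    [[0,0,0],[0,0.27,0],0.7]
  ]
}}

```text
time: 18.85
tool_pos: [423.8, 400.7, 122.7]
orientation: [[-0.998, -0.068, -0.0], [-0.068, 0.998, -0.001], [0.0, -0.001, -1.0]]
ft_force: [0.6, -0.1, -0.4]
gripper_width: 32.9
gripper_force: 59.9
```

{"method": "play_rows", "body": {
  "steps": [
    [[0,0,0],[0,0,-0.02],0.7],
    [[0,0,0],[0,0,-0.05],0.7],
    [[0,0,0],[0,0,-0.08],0.7],
    [[0,0,0],[0,0,-0.1],0.7],
    [[0,0,0],[0,0,-0.112],0.7],
    [[0,0,0],[0,0,-0.119],0.7],
    [[0,0,0],[0,0,-0.123],0.7],
    [[0,0,0],[0,0,-0.124],0.7],
    [[0,0,0],[0,0,-0.124],0.5],
    [[0,0,0],[0,0,-0.124],0.0],
    [[0,0,0],[0,0,-0.124],-0.12],
    [[0,0,0],[0,0,-0.124],-0.12]
  ]
}}

```text
time: 19.85
tool_pos: [424.5, 401.8, 24.1]
orientation: [[-0.998, -0.068, 0.001], [-0.068, 0.998, 0.001], [-0.001, 0.001, -1.0]]
ft_force: [-0.8, -0.1, 0.4]
gripper_width: 48.0
gripper_force: 0.0
```

{"method": "play_rows", "body": {
  "steps": [
    [[0,0,0],[0,0,0.02],-0.12],
    [[0,0,0],[0,0,0.06],-0.12],
    [[0,0,0],[0,0,0.1],-0.12],
    [[0,0,0],[0,-0.04,0.14],-0.12],
    [[0,0,0],[0,-0.09,0.14],-0.12],
    [[0,0,0],[0,-0.14,0.14],-0.12],
    [[0,0,0],[0,-0.19,0.14],-0.12],
    [[0,0,0],[0,-0.24,0.14],-0.12],
    [[0,0,0],[0,-0.29,0.14],-0.12],
    [[0,0,0],[0,-0.34,0.14],-0.12],
    [[0,0,0],[0,-0.39,0.14],-0.12],
    [[0,0,0],[0,-0.44,0.14],-0.12]
  ]
}}

```text
time: 20.85
tool_pos: [423.9, 47.7, 135.9]
orientation: [[-0.998, -0.068, 0.001], [-0.068, 0.998, -0.0], [-0.001, -0.0, -1.0]]
ft_force: [1.2, -0.4, -0.5]
gripper_width: 47.9
gripper_force: 0.0
```

{"method": "play_rows", "body": {
  "steps": [
    [[0,0,0],[0,-0.04,0],-0.12],
    [[0,0,0],[0,-0.06,0],-0.12],
    [[0,0,0],[0,-0.06,0],-0.12],
    [[0,0,0],[0,-0.06,0],-0.12]
  ]
}}

```text
time: 21.18
tool_pos: [424.2, 0.8, 135.7]
orientation: [[-0.998, -0.066, 0.001], [-0.066, 0.998, 0.0], [-0.001, 0.0, -1.0]]
ft_force: [-0.9, -0.0, -0.4]
gripper_width: 47.9
gripper_force: 0.0
```

```bash
python3 - <<'E'
from h import *
p,d=manip.snapshot("top")
cv2.imwrite("pics/top2.png",cv2.resize(p[150:290,90:440],None,fx=2.2,fy=2.2))
P=deproj("top",d,np.argwhere(d>0)); X,Y,Z=P.T
th=np.deg2rad(4.1);R=np.array([[np.cos(th),-np.sin(th)],[np.sin(th),np.cos(th)]])
for y in(216,277,339,401):
    Q=P[(Z>39)&(Z<75)&(abs(Y-y)<28)&(abs(X-432)<60)]
    c,s,a=cv2.minAreaRect(Q[:,:2].astype(np.float32)); print(np.round((np.array(c)-[430.2,308.1])@R,1),np.round(s,1),round(a,1),np.percentile(Q[:,2],90))
print(manip.get_state()['time'])
E
```

```text
[  1.4 -91.9] [78.  34.1] 3.4 64.19804002453508
[  1.2 -30.5] [78.  34.2] 4.0 64.18687955353751
[ 1.6 33.5] [77.9 34.3] 3.9 64.08200763394859
[ 1.5 95.2] [78.4 35. ] 4.2 64.28905547080358
21.2333
```

View pics/top2.png

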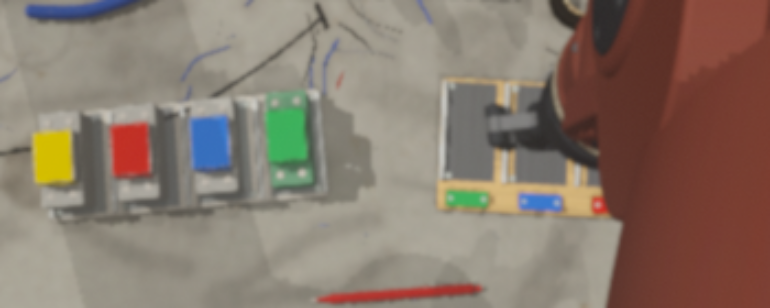

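The picture shows yellow, red, blue and green from left to right (crop pixels 55,155; 130,148; 212,143; 288,135). All four stand upright and within 3 mm of their bay centres, and the arm is clear of them.

```bash
python3 -c "
from workcell import manip
print(manip.job_done())"
```

```text
the job is handed in; nothing more can be done
None
```

All four relays are on the new board in reversed order (yellow, red, blue, green from the left), measured upright, square and within about 3 mm of their bay centres, and the job was handed in at about 21 s; the hand-in returned no verdict.

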